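Swap a slide case in a packed filing rack

ROBOT

A 7-joint arm with a two-finger parallel gripper is mounted at the origin on a cart in front of the work surface, level with it; the furniture and walls round the work are solid. World frame = base frame: x ahead of the robot, y to its left, z up, the work surface at z = 0. Lengths are in mm, angles in rad, forces in N, time in s.
With the tool pointing down it reaches from about 400 to 900 mm from the base axis. Payload 5.5 kg.
Tool frame: the origin (TCP) lies midway between the tips of the shut fingers; the grasp point (between the pads) lies 19 mm behind it; z points along the fingers, y is the direction in which the jaws open and shut (so a half turn about z gives the same grasp; the last joint's range is limited). The gripper opens to 85 mm and grips with 20 to 120 N. Pads are 22 mm wide; open, the fingers measure 114 mm over their backs; the gripper's body (76 mm by 85 mm) begins 54 mm behind the grasp point. The pads swing forward as they close: fully open they stand 13 mm farther back than shut.
Start: joints at [-0.859, 0.501, -0.427, 1.55, 0.221, 1.138, -0.21], TCP at [281.989, 585.646, 231.31] pointing down, gripper open.
Joint ranges: [-2.88, 2.88], [-0.31, 2.03], [-1.54, 1.56], [0.2, 2.42], [-1.41, 4.55], [0.19, 2.02], [-2.57, 2.57]. Speed limits (rad/s): [2.57, 2.57, 3.14, 3.14, 3.14, 3.14, 3.14].

INTERFACE

Orientations are given as [roll, pitch, yaw] about the fixed x, y, z axes, in that order (R = Rz(yaw) Ry(pitch) Rx(roll)).
In Python, from bench import robot gives the robot as it stands.
- The arm moves only by the tool apply_moves, never from a script. Its argument "steps" is a list that holds one entry, the list of rows, each a list of 7 numbers: the shift along the tool's x, y, z in mm, then the turn, a rotation vector about the tool's x, y, z in rad, then the finger opening in mm, from 0 to 85.4. A call has 1 to 8 rows; each row is the pose to reach, as a shift and turn from the pose commanded when the call began, along the tool's axes at that moment; what a row does not reach only later rows make up. A row lasts 1/8 s, in which the tool goes at most 62.5 mm and 10.7 degrees, less where a joint would pass 70% of its speed; a pose out of reach is approached as far as the arm can. A call with a gripper value outside its range is refused whole. The fingers move at their own pace and stop on an object; "force" is the grip in N (left out, the last holds). Time passes only in rows, so rows that repeat a pose let the fingers close. It gives the time, the measured TCP pose, the force and the opening at its end, in the units of the state.
- robot.get_state(): the state, without advancing time (a new reading comes with each control period).
- robot.camera(name): name is "scene" or "side" or "wrist"; returns a dict with "img" (384x512x3 uint8, red, green, blue), "fx", "fy", "cx", "cy" (pixels), "rvec" (rotation vector, rad) and "tvec" (3), from world to camera coordinates, as OpenCV has them. Camera axes: x right, y down, z forward; pixel columns grow to the right and rows downward; lengths in mm; the calibration is good to about 2 mm. A picture is of the moment at which its call begins. There is no depth.
- robot.sign_off(): hands the job in, once; it reports no verdict.
Trained networks look in a picture, given as the dict that the camera call returned (one of the last four; its "shot" number tells which), for a name from the list of things; names that differ only in an ending like _2 or _b are one class to them, and where a whole thing is asked for, a point or a joint stands for the part that bears it (a point fixed in the world has none). Each returns a list of dicts, best first, with "confidence" (0 to 1); they miss things now and then, are a little off and sometimes report something else, mostly with a low value. They report only what shows in the picture. A call takes as long as a camera call.
- robot.find_in(target, picture): "pixel" ([column, row] in pixels, amid what is visible of it).
The state is a dict: "t": time; "joint_pos": joint angles; "qvel": joint speeds; "tau": joint torques, N m; "tcp_pos": TCP position; "ee_rot": TCP orientation; "ft_force": force on the tool from outside, world axes, zero at the start; "moment": the same for the moment, N m; "width": finger opening in mm.
Only numpy, scipy, OpenCV 4.12 (cv2) and the standard library are available. Lean on these libraries where they do the work, as an engineer would, in place of code of your own. Each camera call takes 0.05 s, during which the arm holds its last target.

TASK

The yellow-lidded slide case is packed in the rack too tightly to be gripped: push it with closed fingers, over the rack's low stop sill, until about 40 mm of it sticks out of the open end, then grip that end, lift the case out and set it down upright in the middle of the form on the clipboard. Then grip the red-lidded case near one end, lower its other end into the emptied lane, let go with about 40 mm still sticking out, and push it fully home against the stop sill. Leave the blue and green cases where they are and do not disturb the cover slip box, the oil bottle or the prep pad.

Things in the scene. Friction and masses are not known exactly. Their poses are not given: they have to be found in the camera images.
- rack: Aluminium rack fixed to the worktop, 128 (own x) by 104 mm (own y). Origin: centre of its underside, on the worktop. Floor 4 mm thick. Three lanes along y, centres at x = -41, 0, +41 mm, 38 mm wide, between 3 mm dividers (tops 14 mm above the worktop) and outer walls (tops 42 mm). A case fully home has its origin at rack y = -1 mm, z = +4 mm, with 3 mm play each side and its -y end flush.
- rack_mouth (a point): Middle of the rack's open end, at the floor's upper face (rack x = 0, y = -52, z = 4 mm); axes as the rack's. All lanes are open here toward -y; the dividers begin 6 mm inside. Nothing supports a case beyond this edge: with its origin past rack y = -50 mm it would tip out.
- rack_sill (a point): Middle of the top of the stop sill across the rack's +y end (rack x = 0, y = 50.5, z = 12 mm); axes as the rack's. Sill 3 mm thick, its inner face at rack y = 49 mm. Cases cannot go out this way, but closed fingers up to about 30 mm wide can pass over it and push a case's end face, which reaches up to z = 40 mm.
- yellow_case: Slide filing case: flat-sided closed box, white plastic below with a yellow lid (does not open here) and a small blank paper label, 32 mm wide (own x), 100 mm long (own y), 36 mm tall; the two ends look alike; about 80 g. Origin: centre of its underside. At the start fully home in one of the three lanes of the rack (which lane varies).
- blue_case: Slide filing case: flat-sided closed box, white plastic below with a blue lid (does not open here) and a small blank paper label, 32 mm wide (own x), 100 mm long (own y), 36 mm tall; the two ends look alike; about 80 g. Origin: centre of its underside. At the start fully home in one of the three lanes of the rack (which lane varies). Must stay there.
- green_case: Slide filing case: flat-sided closed box, white plastic below with a green lid (does not open here) and a small blank paper label, 32 mm wide (own x), 100 mm long (own y), 36 mm tall; the two ends look alike; about 80 g. Origin: centre of its underside. At the start fully home in one of the three lanes of the rack (which lane varies). Must stay there.
- red_case: Slide filing case: flat-sided closed box, white plastic below with a red lid (does not open here) and a small blank paper label, 32 mm wide (own x), 100 mm long (own y), 36 mm tall; the two ends look alike; about 80 g. Origin: centre of its underside. At the start standing upright on the open worktop between the rack and the clipboard, long axis roughly along y.
- form_centre (a point): Middle of the white form on a black clipboard (fixed, 200 mm in its own x by 235 mm in its own y), on its upper face, 3 mm above the worktop. Axes as the clipboard's. The steel clip (22 x 104 mm, 11 mm tall) lies on its far edge, beginning 90 mm from this point toward +x; the near edge is 85 mm toward -x.
- coverslips: Bystander: cover slip box with a yellow lid, 32 x 32 x 17 mm, behind the work. Origin: centre of its underside.
- oil_bottle: Bystander: brown oil bottle with a black cap, 26 mm across, 60 mm tall, behind the work. Origin: centre of its underside.
- prep_pad: Bystander: flat white and orange sachet, 50 x 50 x 7 mm, to the left of the rack. Origin: centre of its underside.

How it is judged (in metres and radians):
On the way, in this order (a step that is already met when the one before it is completed fails the run):
1. the yellow case is pushed out of the rack's open end by 27 to 52 mm, still lying level on the rack's floor (x of yellow_case in the frame of rack between -0.055 and 0.055 m and y of yellow_case in the frame of rack between -0.053 and -0.028 m and z of yellow_case in the frame of rack between 0.001 and 0.008 m and angle between yellow_case's own z axis and vertical below 0.08 rad), for 0.2 s.
2. the yellow case stands upright on the form, released (horizontal distance between yellow_case and form_centre below 0.05 m and z of yellow_case in the frame of form_centre between -0.003 and 0.005 m and angle between yellow_case's own z axis and vertical below 0.08 rad and contact force between yellow_case and the fingers below 0.1 N and linear speed of yellow_case below 0.02 m/s), for 0.2 s.
3. the red case lies down in the emptied lane with its end still sticking out and let go (x of red_case in the frame of rack between -0.055 and 0.055 m and y of red_case in the frame of rack between -0.053 and -0.012 m and z of red_case in the frame of rack between 0.001 and 0.008 m and angle between red_case's own z axis and vertical below 0.08 rad and contact force between red_case and the fingers below 0.1 N), for 0.1 s.
At the end, for the whole second after the job is handed in: The yellow case stands upright and still on the clipboard, its centre within 50 mm of the middle of the form; the red case lies level on the rack's floor in the emptied lane, within 7 mm of the stop sill; the blue and green cases are still in their lanes, within 15 mm of the sill (all of step 2 and x of red_case in the frame of rack between -0.055 and 0.055 m and y of red_case in the frame of rack between -0.008 and 0.003 m and z of red_case in the frame of rack between 0.001 and 0.008 m and angle between each of red_case, blue_case, green_case's own z axis and vertical below 0.08 rad and contact force between red_case and the fingers below 0.1 N and linear speed of red_case below 0.02 m/s and x of blue_case in the frame of rack between -0.055 and 0.055 m and y of blue_case in the frame of rack between -0.016 and 0.003 m and z of blue_case in the frame of rack between 0.001 and 0.008 m and x of green_case in the frame of rack between -0.055 and 0.055 m and y of green_case in the frame of rack between -0.016 and 0.003 m and z of green_case in the frame of rack between 0.001 and 0.008 m); the robot touches nothing.
It fails at once if the blue or green case is moved by more than 20 mm (distance of any of blue_case, green_case from where it was at the start of the episode above 0.02 m).
It fails at once if the cover slip box, the oil bottle or the prep pad is moved by more than 25 mm (distance of any of coverslips, oil_bottle, prep_pad from where it was at the start of the episode above 0.025 m).
It also fails if it takes over 69 s, if anything falls off the work surface, if the arm or the gripper's body presses on something with over 40 N, if the wrist force passes 120 N, or if a joint passes its speed limit or range.

## Working session

There is one attempt and no reset: what is moved stays moved. The work goes in short steps, Python scripts to look and compute and a tool call to move; the robot and the scene stay as the last step left them, time stands still between calls to the robot, and variables do not carry over. Pictures are saved under pics/ and viewed, and the job is handed in when it is done.

Besides the shell and the picture viewer there is one more tool, called in YAML: its name, and indented under it one key for each argument. apply_moves: Moves the arm, as the interface text tells. Its arguments: {"type":"object","properties":{"steps":{"type":"array","items":{"type":"array","items":{"type":"array","items":{"type":"number"}}}},"force":{"type":"number"}},"required":["steps"]}

```bash
ls; mkdir -p pics; cat > h.py <<'E'
import numpy as np, cv2
from scipy.spatial.transform import Rotation as Rot
from bench import robot
def shot(name,fn):
    c=robot.camera(name); cv2.imwrite('pics/'+fn,cv2.cvtColor(c['img'],cv2.COLOR_RGB2BGR)); return c
def ray(c,px):
    R=cv2.Rodrigues(np.array(c['rvec'],float))[0]; t=np.array(c['tvec'],float).reshape(3)
    d=R.T@np.array([(px[0]-c['cx'])/c['fx'],(px[1]-c['cy'])/c['fy'],1.0]); return -R.T@t,d/np.linalg.norm(d)
def onz(c,px,z):
    o,d=ray(c,px); return o+d*(z-o[2])/d[2]
def tri(obs):
    A=np.zeros((3,3));b=np.zeros(3)
    for c,p in obs:
        o,d=ray(c,p);M=np.eye(3)-np.outer(d,d);A+=M;b+=M@o
    x=np.linalg.solve(A,b); return x,[np.linalg.norm(np.cross(x-ray(c,p)[0],ray(c,p)[1])) for c,p in obs]
def proj(c,P):
    return cv2.projectPoints(np.array(P,float).reshape(-1,3),np.array(c['rvec'],float),np.array(c['tvec'],float),np.array([[c['fx'],0,c['cx']],[0,c['fy'],c['cy']],[0,0,1.]]),None)[0].reshape(-1,2)
E
python3 - <<'E'
from h import *
import pickle
s=robot.get_state(); print(s['t'],s['tcp_pos'],s['ee_rot'],s['width'])
C={}
for n in ['scene','side','wrist']:
    c=shot(n,n+'0.png'); C[n]=c; print(n,c['fx'],ray(c,[c['cx'],c['cy']]))
    for t in ['rack','yellow_case','blue_case','green_case','red_case','form_centre','coverslips','oil_bottle','prep_pad','rack_mouth','rack_sill']:
        print(t,[(np.round(r['pixel']),round(r['confidence'],2)) for r in robot.find_in(t,c)[:2]])
pickle.dump(C,open('c0.pkl','wb'))
E
```

```text
pics
0.0 [281.76669668 584.97108287 230.24864007] [-3.13964826e+00 -4.03416314e-05  2.69289013e+00] 85.61539557585293
scene 375.1384500630806 (array([-127.82106789,  654.03980095,  449.56325772]), array([ 0.71591969, -0.56228286, -0.41388039]))
rack [(array([238., 229.]), 0.93)]
yellow_case [(array([226., 218.]), 0.68)]
blue_case [(array([238., 222.]), 0.94)]
green_case [(array([214., 210.]), 0.72), (array([346., 177.]), 0.62)]
red_case [(array([303., 204.]), 0.73)]
form_centre [(array([345., 177.]), 0.88)]
coverslips []
oil_bottle [(array([265., 181.]), 0.71)]
prep_pad [(array([141., 256.]), 0.81), (array([262., 178.]), 0.74)]
rack_mouth [(array([237., 229.]), 0.88)]
rack_sill [(array([226., 216.]), 0.66), (array([240., 228.]), 0.61)]
side 365.5131328393783 (array([ 264.48929825, -750.98668436,  786.41631796]), array([ 0.2666014 ,  0.7370963 , -0.62097725]))
rack [(array([212., 194.]), 0.64), (array([236., 186.]), 0.24)]
yellow_case [(array([225., 190.]), 0.55)]
blue_case [(array([219., 194.]), 0.73)]
green_case [(array([238., 186.]), 0.78), (array([211., 194.]), 0.52)]
red_case [(array([232., 233.]), 0.87)]
form_centre [(array([282., 296.]), 0.8), (array([215., 165.]), 0.22)]
coverslips [(array([280., 205.]), 0.66)]
oil_bottle [(array([290., 219.]), 0.69), (array([239., 184.]), 0.2)]
prep_pad [(array([214., 162.]), 0.66)]
rack_mouth [(array([212., 194.]), 0.62)]
rack_sill [(array([210., 190.]), 0.48)]
wrist 309.8948063390902 (array([211.43849634, 620.91131199, 373.36056429]), array([ 0.27777226, -0.13386053, -0.9512749 ]))
rack [(array([ 86., 379.]), 0.69)]
yellow_case []
blue_case []
green_case []
red_case [(array([ 86., 380.]), 0.3)]
form_centre []
coverslips []
oil_bottle []
prep_pad [(array([249., 345.]), 0.55)]
rack_mouth [(array([ 86., 378.]), 0.63)]
rack_sill [(array([ 86., 380.]), 0.61)]
```

```bash
python3 - <<'E'
import cv2
a=cv2.imread('pics/scene0.png');b=cv2.imread('pics/side0.png')
cv2.imwrite('pics/scz.png',cv2.resize(a[150:300,110:390],None,fx=2.8,fy=2.8,interpolation=cv2.INTER_CUBIC))
cv2.imwrite('pics/sdz.png',cv2.resize(b[140:340,170:390],None,fx=3,fy=3,interpolation=cv2.INTER_CUBIC))
E
```

```text
(no output)
```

View pics/scz.png

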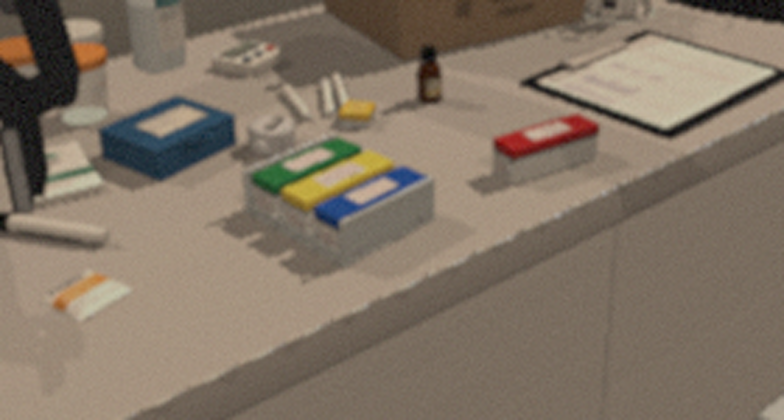

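View pics/sdz.png

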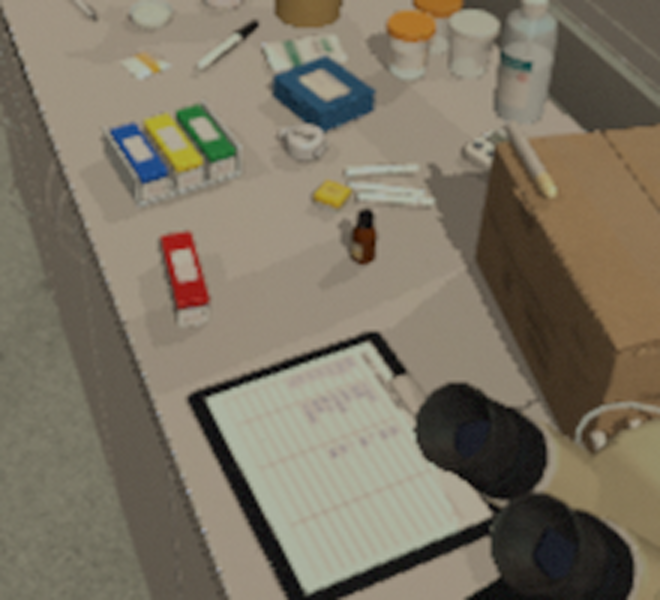

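View pics/scene0.png

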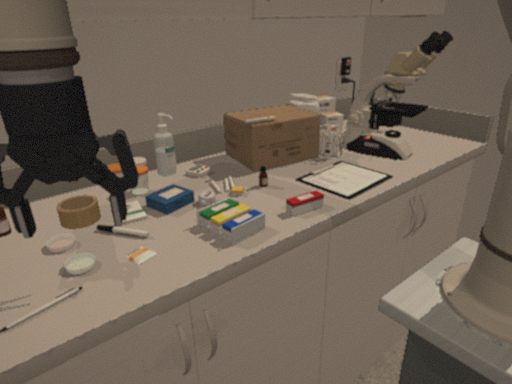

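View pics/wrist0.png

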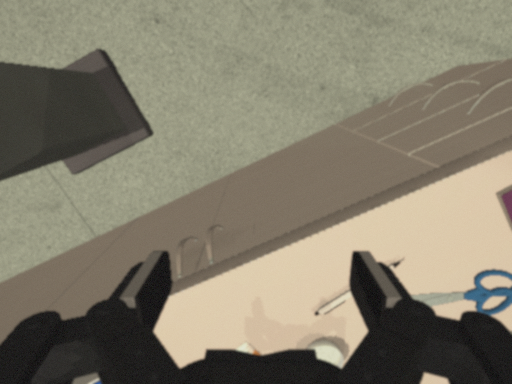

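```bash
python3 - <<'E'
from h import *
import pickle
C=pickle.load(open('c0.pkl','rb'));a,b=C['scene'],C['side']
for n,p,q in [('yellow',(226+5,214),(227,188)),('blue',(243,218),(217,192)),('green',(219,208),(238,184)),('red',(305,202),(232,230)),('form',(345,177),(282,296)),('bottle',(263,178),(291,219)),('prep',(142,255),(218,162))]:
    x,e=tri([(a,p),(b,q)]); print(n,x.round(1),np.round(e,1),onz(b,q,40 if n not in('form','prep') else 3).round(1))
s=robot.get_state(); print(Rot.from_euler('xyz',s['ee_rot']).as_matrix().round(3))
c=C['wrist'];R=cv2.Rodrigues(np.array(c['rvec'],float))[0];print(R.round(3),ray(c,[0,0])[0]-s['tcp_pos'])
E
```

```text
yellow [522.2 210.9  31.7] [0. 0.] [519.4 200.4  40. ]
blue [485.1 202.4  32.3] [1.2 1.2] [481.8 191.3  40. ]
green [563.9 216.8  33.5] [0. 0.] [561.3 208.4  40. ]
red [473.9  15.7  20.9] [4.5 4.5] [472.7   0.5  40. ]
form [ 533.6 -232.8   -2.1] [4. 4.] [ 528.  -238.8    3. ]
bottle [661.3  -3.2  22.9] [2.2 2.2] [654.6 -17.8  40. ]
prep [550.2 426.8  -2. ] [0.7 0.7] [549.  420.2   3. ]
[[-0.901  0.434 -0.   ]
 [ 0.434  0.901  0.   ]
 [ 0.    -0.    -1.   ]]
[[ 0.432  0.902 -0.001]
 [ 0.858 -0.411  0.308]
 [ 0.278 -0.134 -0.951]] [-70.56189097  35.27497603 142.06417118]
```

apply_moves:
  steps:
    - [[-50,-34,0,0,0,0.12,60],[-105,-70,0,0,0,0.24,60],[-160,-106,0,0,0,0.36,60],[-215,-142,0,0,0,0.48,60],[-270,-180,0,0,0,0.6,60],[-320,-215,0,0,0,0.72,60],[-370,-250,0,0,0,0.84,60],[-417,-282,0,0,0,0.93,60]]

```text
t: 2.8
tcp_pos: [533.5, 153.7, 231.8]
ee_rot: [3.141, -0.0, 1.76]
ft_force: [0.9, 0.6, 0.5]
width: 60.0
```

```bash
python3 - <<'E'
from h import *
import pickle
C=pickle.load(open('c0.pkl','rb'))
c=shot('wrist','wrist1.png'); C['w1']=c; s=robot.get_state(); print(s['t'],s['tcp_pos'],s['ee_rot'],s['joint_pos'])
for t in ['rack','yellow_case','blue_case','green_case','red_case','coverslips']:
        print(t,[(np.round(r['pixel']),round(r['confidence'],2)) for r in robot.find_in(t,c)[:2]])
pickle.dump(C,open('c0.pkl','wb'))
E
```

```text
2.85 [538.16565576 142.92615692 231.71329552] [3.13878077 0.00621546 1.74514228] [-0.24913425  0.30229872 -0.07628892  1.79994107  0.03395145  1.03856401
 -0.16480698]
rack [(array([244., 104.]), 0.97)]
yellow_case [(array([260., 110.]), 0.79), (array([246., 104.]), 0.55)]
blue_case []
green_case [(array([299., 110.]), 0.89), (array([354., 230.]), 0.66)]
red_case [(array([200., 233.]), 0.7)]
coverslips [(array([353., 229.]), 0.69), (array([324., 295.]), 0.19)]
```

View pics/wrist1.png

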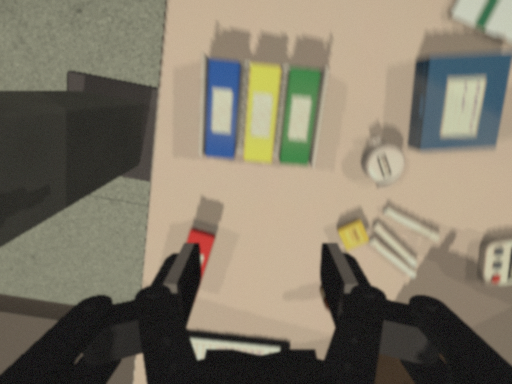

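```bash
cat >> h.py <<'E'
HS={'yellow':((20,110,90),(34,255,255)),'blue':((105,120,60),(125,255,255)),'green':((45,100,40),(80,255,255)),'red':((0,150,60),(6,255,255))}
def lid(c,col,z,roi=None):
    h=cv2.cvtColor(c['img'],cv2.COLOR_RGB2HSV); m=cv2.inRange(h,*[np.array(v) for v in HS[col]])
    if col=='red': m|=cv2.inRange(h,np.array((174,150,60)),np.array((180,255,255)))
    if roi: k=np.zeros_like(m);k[roi[1]:roi[3],roi[0]:roi[2]]=1;m*=k
    n,l,st,_=cv2.connectedComponentsWithStats(m); i=1+np.argmax(st[1:,4])
    pts=cv2.findContours((l==i).astype(np.uint8),0,cv2.CHAIN_APPROX_NONE)[0][0].reshape(-1,2)
    W=np.array([onz(c,p,z)[:2] for p in pts],np.float32); r=cv2.minAreaRect(W); b=cv2.boxPoints(r)
    # long axis
    e=[b[1]-b[0],b[2]-b[1]]; L=max(e,key=np.linalg.norm); yaw=np.arctan2(L[1],L[0])%np.pi
    return dict(c=np.round(r[0],1),size=np.round(sorted(r[1]),1),yaw=round(float(yaw),3),pxc=cv2.minAreaRect(pts)[0])
E
python3 - <<'E'
from h import *
import pickle
C=pickle.load(open('c0.pkl','rb'))
c=shot('wrist','wrist2.png'); C['w2']=c; s=robot.get_state(); print(s['t'],s['tcp_pos'],s['ee_rot'],s['width'])
for k in ['yellow','blue','green']: print(k,lid(c,k,40,(190,40,340,180)))
for n in ['scene','side']:
  for k in ['yellow','blue','green','red']:
    try: print(n,k,lid(C[n],k,40 if k!='red' else 36,(190,170,330,260)))
    except Exception as e: print(e)
pickle.dump(C,open('c0.pkl','wb'))
E
```

```text
3.2 [531.83823585 157.32392985 231.3165669 ] [-3.14141575e+00 -7.69765625e-04  1.76615791e+00] 59.73311482358804
yellow {'c': array([522.9, 213.3]), 'size': array([32., 99.]), 'yaw': 1.672, 'pxc': (261.53466796875, 113.65347290039062)}
blue {'c': array([479.7, 230.8]), 'size': array([30.8, 53.8]), 'yaw': 1.689, 'pxc': (223.57162475585938, 88.7781982421875)}
green {'c': array([559.2, 248. ]), 'size': array([30.3, 36.1]), 'yaw': 1.693, 'pxc': (303.15386962890625, 88.76923370361328)}
scene yellow {'c': array([515.5, 219.1]), 'size': array([ 43.4, 108. ]), 'yaw': 1.706, 'pxc': (229.9657440185547, 213.42465209960938)}
scene blue {'c': array([471.1, 251.1]), 'size': array([25.9, 33.1]), 'yaw': 1.702, 'pxc': (230.2000274658203, 224.4000244140625)}
scene green {'c': array([552.7, 224.8]), 'size': array([ 36.7, 101.4]), 'yaw': 1.737, 'pxc': (219.12716674804688, 208.79249572753906)}
scene red {'c': array([462.4,  24.4]), 'size': array([ 39.3, 103.3]), 'yaw': 1.433, 'pxc': (304.6789245605469, 198.0963592529297)}
side yellow {'c': array([521.7, 206. ]), 'size': array([ 36.6, 108.3]), 'yaw': 1.676, 'pxc': (227.260009765625, 187.17999267578125)}
side blue {'c': array([480.7, 201.2]), 'size': array([ 30.3, 103.4]), 'yaw': 1.663, 'pxc': (216.00001525878906, 190.5)}
side green {'c': array([560.8, 209.1]), 'size': array([ 31.9, 103.6]), 'yaw': 1.693, 'pxc': (237.9390411376953, 184.0487823486328)}
side red {'c': array([471.8,   9.1]), 'size': array([ 30.9, 104. ]), 'yaw': 1.438, 'pxc': (230.90687561035156, 229.66473388671875)}
```

```bash
python3 -c "
import cv2
a=cv2.imread('pics/wrist2.png');cv2.imwrite('pics/w2z.png',cv2.resize(a[30:180,180:340],None,fx=4,fy=4,interpolation=cv2.INTER_CUBIC))"
```

```text
(no output)
```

View pics/w2z.png

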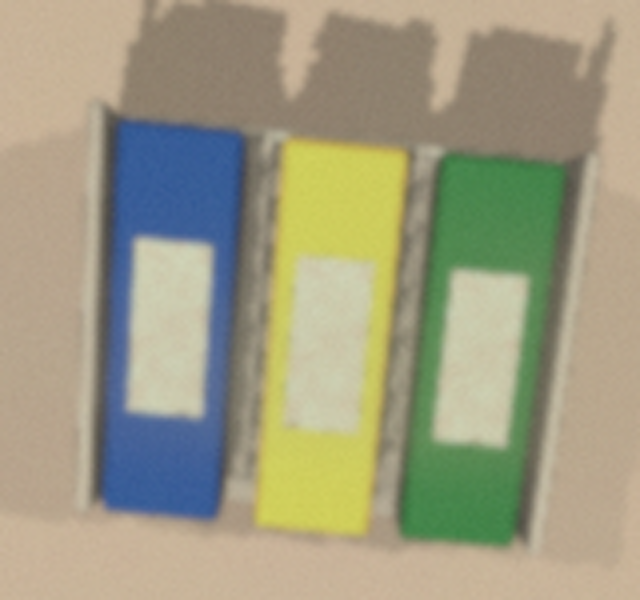

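```bash
sed -i "s/'blue':((105,120,60)/'blue':((100,80,40)/; s/'green':((45,100,40)/'green':((45,60,30)/" h.py; python3 - <<'E'
from h import *
import pickle
C=pickle.load(open('c0.pkl','rb'));c=C['w2']
h=cv2.cvtColor(c['img'],cv2.COLOR_RGB2HSV)
print(h[150:153,220],h[150:153,295])
# labels split lids: use convex hull of all components
for k in ['yellow','blue','green']:
    m=cv2.inRange(h,*[np.array(v) for v in HS[k]]); m[:40]=0;m[180:]=0;m[:,:190]=0;m[:,335:]=0
    m=cv2.morphologyEx(m,cv2.MORPH_CLOSE,np.ones((9,9)))
    n,l,st,_=cv2.connectedComponentsWithStats(m); print(k,st[1:])
    i=1+np.argmax(st[1:,4]);pts=np.argwhere(l==i)[:,::-1]
    W=np.array([onz(c,p,40)[:2] for p in pts.astype(float)],np.float32);print(cv2.minAreaRect(W),W.mean(0))
# triangulate yellow lid centre wrist vs side
ys=lid(C['side'],'yellow',40,(190,170,330,260))['pxc'];yw=lid(c,'yellow',40,(190,40,340,180))['pxc']
print(tri([(c,yw),(C['side'],ys)]))
E
```

```text
[[109 161 150]
 [109 157 153]
 [108 156 154]] [[ 60 109 136]
 [ 61 113 133]
 [ 62 114 134]]
yellow [[ 244   64   38  100 2018]]
((522.8618774414062, 213.28126525878906), (31.994953155517578, 99.0350112915039), 5.821974754333496) [522.6226  216.84164]
blue [[ 205   60   36   99 1975]]
((481.5571594238281, 209.5038604736328), (32.125091552734375, 97.75562286376953), 5.930759429931641) [481.1455  213.26553]
green [[ 280   68   42   98 2141]]
((562.4436645507812, 217.8486785888672), (32.575721740722656, 98.75556182861328), 6.132242679595947) [561.9419 221.0794]
(array([523.45246277, 214.86085882,  31.98238562]), [np.float64(0.9190500543249719), np.float64(0.9190500543249737)])
```

apply_moves:
  steps:
    - [[36,2,0,0,0,0.03,0],[72,4,20,0,0,0.06,0],[108,6,50,0,0,0.09,0],[144,9,90,0,0,0.09,0],[144,9,120,0,0,0.09,0],[144,9,120,0,0,0.09,0]]

```text
t: 3.95
tcp_pos: [510.8, 299.0, 108.7]
ee_rot: [-3.136, 0.002, 1.676]
ft_force: [-0.2, 0.4, -1.0]
width: -0.1
```

```bash
python3 - <<'E'
from h import *
for i in range(3):
    c=shot('wrist','wrist3.png');s=robot.get_state(); print(s['t'],s['tcp_pos'],s['ee_rot'],s['width'])
    d=np.array(s['tcp_pos'])[:2]-[522.3,214.5];Y=.103;print('rack',d@[np.cos(Y),np.sin(Y)],d@[-np.sin(Y),np.cos(Y)])
c=shot('side','side3.png')
cv2.imwrite('pics/s3z.png',cv2.resize(cv2.cvtColor(c['img'],cv2.COLOR_RGB2BGR)[100:300,130:330],None,fx=3,fy=3))
E
```

```text
4.0 [512.63288631 298.96632974 110.62562886] [-3.13928117e+00  8.87266746e-04  1.67485084e+00] -0.0012309132267672143
rack -0.9312227852800752 85.01262712708593
4.05 [513.96495821 298.98389094 111.951644  ] [ 3.14133395e+00 -1.36067511e-04  1.67371332e+00] 0.14710441478143027
rack 0.3955949834796125 84.89313432054074
4.1 [514.7627657  298.95163538 112.74151478] [ 3.13971426e+00 -7.86209772e-04  1.67292911e+00] 0.07553364893505772
rack 1.1858577968748971 84.77902075195584
```

View pics/wrist3.png

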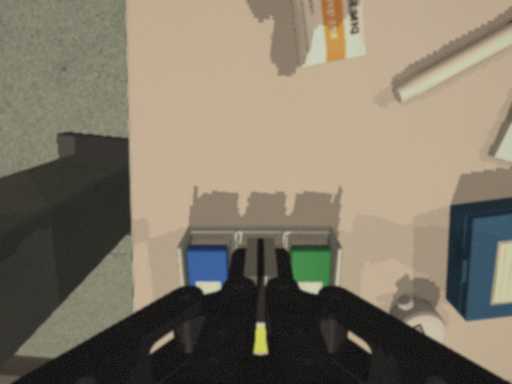

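View pics/s3z.png

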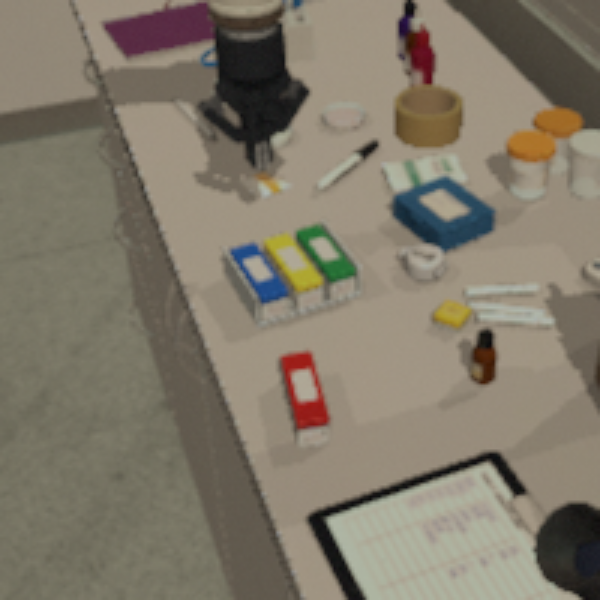

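apply_moves:
  steps:
    - [[0,0,40,0,0,0,0],[0,0,75,0,0,0,0],[0,0,90,0,0,0,0],[0,0,90,0,0,0,0],[-10,0,90,0,0,0,0],[-20,0,90,0,0,0,0],[-26,0,90,0,0,0,0],[-31,0,90,0,0,0,0]]

```text
t: 5.15
tcp_pos: [517.7, 267.5, 21.9]
ee_rot: [3.14, -0.001, 1.672]
ft_force: [0.4, 1.0, 0.8]
width: -0.0
```

```bash
python3 - <<'E'
from h import *
c=shot('side','side4.png')
cv2.imwrite('pics/s4z.png',cv2.resize(cv2.cvtColor(c['img'],cv2.COLOR_RGB2BGR)[120:260,150:330],None,fx=4,fy=4))
s=robot.get_state(); print(s['t'],s['tcp_pos'],s['ft_force'])
d=np.array(s['tcp_pos'])[:2]-[522.3,214.5];Y=.103;print('rack',d@[np.cos(Y),np.sin(Y)],d@[-np.sin(Y),np.cos(Y)])
E
```

```text
5.2 [517.66987576 266.65989878  21.72077594] [ 0.37019581 -0.05604642  0.98330044]
rack 0.7573897388879423 52.359521121722146
```

View pics/s4z.png

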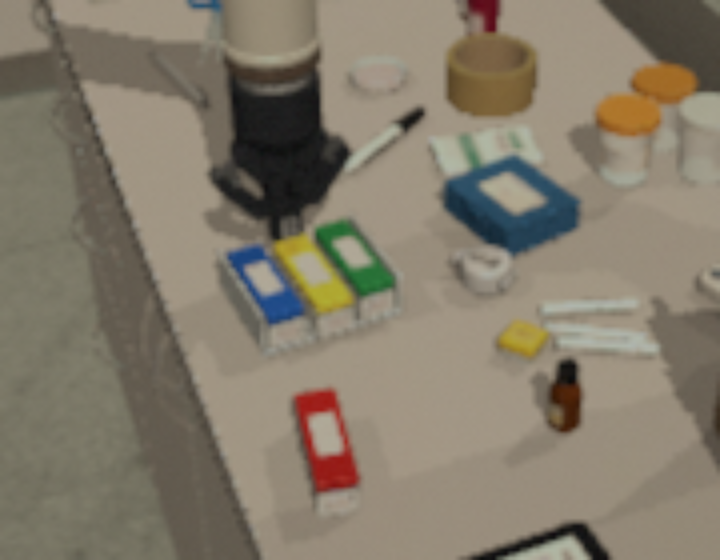

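apply_moves:
  steps:
    - [[-5,0,0,0,0,0,0],[-10,0,0,0,0,0,0],[-15,0,0,0,0,0,0],[-20,0,0,0,0,0,0],[-25,0,0,0,0,0,0],[-28,0,0,0,0,0,0],[-28,0,0,0,0,0,0]]

```text
t: 6.08
tcp_pos: [520.0, 239.1, 21.2]
ee_rot: [-3.141, 0.001, 1.672]
ft_force: [0.1, -0.1, 0.5]
width: -0.2
```

```bash
cat > chk.py <<'E'
from h import *
import sys
n=sys.argv[1]
c=shot('side',n+'.png')
cv2.imwrite('pics/'+n+'z.png',cv2.resize(cv2.cvtColor(c['img'],cv2.COLOR_RGB2BGR)[120:260,150:330],None,fx=4,fy=4))
s=robot.get_state(); print(s['t'],s['tcp_pos'],s['ee_rot'],s['ft_force'])
d=np.array(s['tcp_pos'])[:2]-[522.3,214.5];Y=.103;print('rack',d@[np.cos(Y),np.sin(Y)],d@[-np.sin(Y),np.cos(Y)])
for k in ['yellow','blue','green','red']:
    r=lid(c,k,40 if k!='red' else 36,(190,170,330,300));d=r['c']-[522.3,214.5];print(k,r['c'],r['size'],r['yaw'],'rack',(d@[np.cos(Y),np.sin(Y)]).round(1),(d@[-np.sin(Y),np.cos(Y)]).round(1))
E
python3 chk.py side5
```

```text
6.125 [519.92536829 239.29192305  21.16302368] [-3.14119099e+00  4.02606238e-04  1.67242025e+00] [ 0.29564165  0.08920434 -0.21829446]
rack 0.18700872182281253 24.904685343121624
yellow [524.5 172.7] [ 36.1 109.8] 1.652 rack -2.1 -41.8
blue [709.2 202.7] [ 72.7 115. ] 2.773 rack 184.7 -31.0
green [561.  211.9] [ 37.  109.1] 1.687 rack 38.2 -6.6
red [471.8   9.1] [ 30.9 104. ] 1.438 rack -71.4 -199.1
```

View pics/side5z.png

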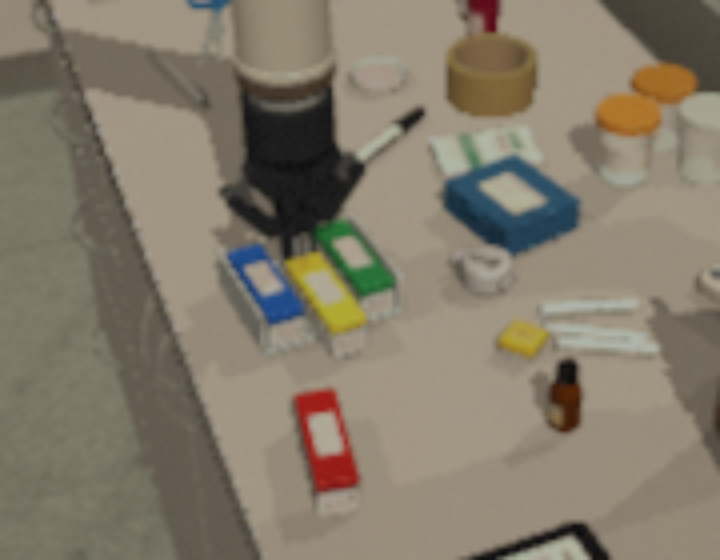

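apply_moves:
  steps:
    - [[-3,0,0,0,0,0,0],[-5,0,0,0,0,0,0],[-5,0,0,0,0,0,0],[6,0,0,0,0,0,0],[12,0,-10,0,0,0,0],[14,0,-50,0,0,0,0],[0,0,-100,0,0,0,20],[-30,0,-150,0,0,0,60]]

```text
t: 7.12
tcp_pos: [522.5, 212.1, 173.5]
ee_rot: [3.141, -0.001, 1.677]
ft_force: [1.1, 0.1, -0.3]
width: 35.6
```

apply_moves:
  steps:
    - [[-34,0,0,0,0,0,60],[-68,0,20,0,0,0,60],[-68,0,20,0,0,0,60],[-68,0,20,0,0,0,60]]

```text
t: 7.62
tcp_pos: [530.0, 143.5, 151.9]
ee_rot: [3.141, -0.001, 1.674]
ft_force: [-0.9, 0.5, -0.4]
width: 60.1
```

```bash
python3 - <<'E'
from h import *
import pickle
C=pickle.load(open('c0.pkl','rb'))
c=shot('wrist','wrist6.png'); C['w6']=c;s=robot.get_state(); print(s['t'],s['tcp_pos'],s['ee_rot'],s['width'])
Y=.103
def rk(p): d=np.array(p)[:2]-[522.3,214.5]; return np.array([d@[np.cos(Y),np.sin(Y)],d@[-np.sin(Y),np.cos(Y)]]).round(1)
print(rk(s['tcp_pos']))
for k in ['yellow','blue','green']:
    r=lid(c,k,40,(100,0,420,260)); print(k,r,rk(r['c']))
pickle.dump(C,open('c0.pkl','wb'))
E
```

```text
7.675 [530.1213537  144.05978937 151.97524758] [ 3.14060997e+00 -1.08000086e-03  1.67466370e+00] 60.00670196272775
[  0.5 -70.9]
yellow {'c': array([526.3, 175.3]), 'size': array([32.2, 98.4]), 'yaw': 1.685, 'pxc': (258.5, 150.0)} [ -0.1 -39.4]
blue {'c': array([481.8, 209.5]), 'size': array([32.2, 96.8]), 'yaw': 1.675, 'pxc': (205.92063903808594, 100.98670959472656)} [-40.8  -0.8]
green {'c': array([562.4, 217.5]), 'size': array([32.5, 97.8]), 'yaw': 1.679, 'pxc': (310.1812744140625, 101.46725463867188)} [40.2 -1.1]
```

View pics/wrist6.png

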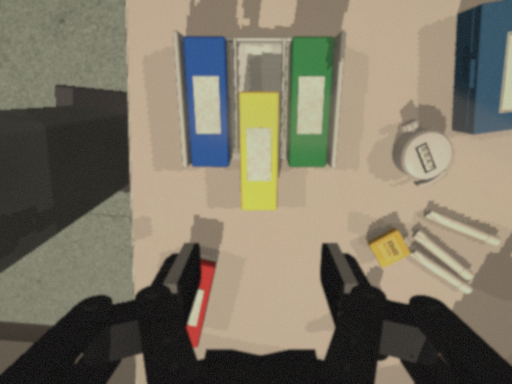

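apply_moves:
  steps:
    - [[0,0,40,0,0,0,54],[0,0,80,0,0,0,54],[0,0,115,0,0,0,54],[0,0,135,0,0,0,54],[0,0,141,0,0,0,54],[0,0,141,0,0,0,20],[0,0,141,0,0,0,20],[0,0,141,0,0,0,20]]
  force: 60

```text
t: 8.68
tcp_pos: [530.6, 142.6, 11.2]
ee_rot: [3.14, -0.0, 1.673]
ft_force: [-0.3, -0.0, -0.3]
width: 31.3
```

apply_moves:
  steps:
    - [[0,0,0,0,0,0,20],[0,0,0,0,0,0,20],[0,0,-8,0,0,0,20],[0,0,-20,0,0,0,20],[0,0,-40,0,0,0,20],[0,0,-70,0,0,0,20],[0,0,-100,0,0,0,20],[0,0,-100,0,0,0,20]]

```text
t: 9.68
tcp_pos: [532.1, 142.8, 113.4]
ee_rot: [3.136, -0.001, 1.673]
ft_force: [-0.2, -0.2, -1.3]
width: 30.9
```

```bash
python3 chk.py side7; python3 - <<'E'
from h import *
c=shot('wrist','wrist7.png');print(robot.get_state()['width'])
E
```

```text
9.725 [530.84664605 142.45704497 111.74162512] [ 3.13878489e+00 -4.70896959e-04  1.67270222e+00] [-1.38763424  0.20696245 -1.2531443 ]
rack 1.094039654659053 -72.53988974927725
yellow [653.   58.3] [34.  36.2] 0.61 rack 113.9 -168.8
blue [708.2 200. ] [ 78.4 115. ] 2.773 rack 183.4 -33.5
green [564.5 182.7] [35.9 50.3] 1.657 rack 38.7 -36.0
red [471.8   9.1] [ 30.9 104. ] 1.438 rack -71.4 -199.1
31.504634948159303
```

View pics/side7z.png

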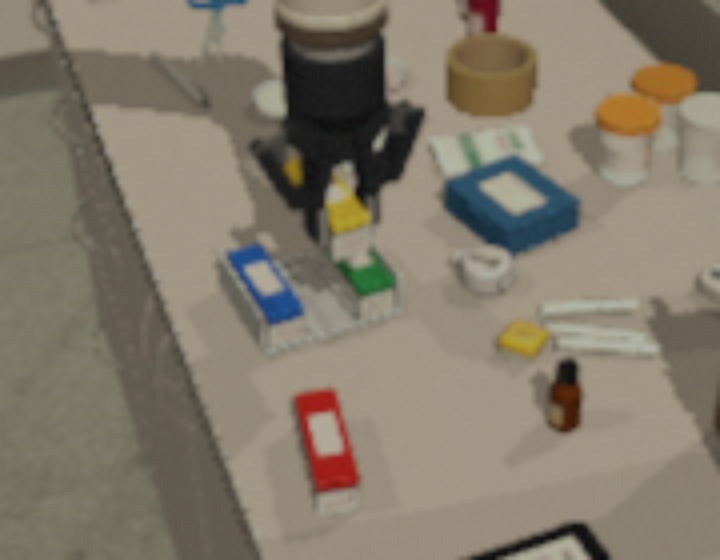

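View pics/wrist7.png

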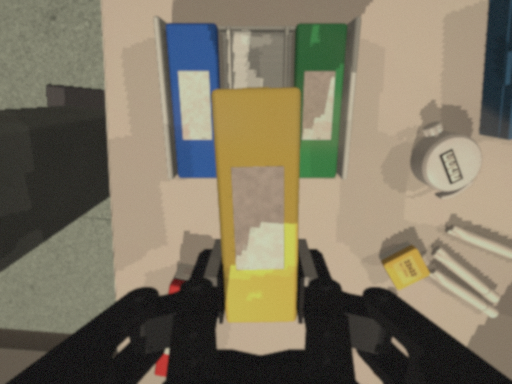

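```bash
python3 - <<'E'
from h import *
import pickle
C=pickle.load(open('c0.pkl','rb'));b=C['side']
A,B,D=[onz(b,p,3)[:2] for p in [(234.3,272.7),(295,251.7),(270,339.3)]]
print(A,B,D,np.linalg.norm(B-A),np.linalg.norm(D-A),np.arctan2(*(B-A)[::-1]))
# clipboard own x = A->B ; near edge -85, so form centre = A + 85*ex + 117.5*(-y dir)
ex=(B-A)/np.linalg.norm(B-A); ey=(A-D)/np.linalg.norm(A-D); print('centre',A+85*ex-117.5*ey, ex,ey)
c=robot.camera('scene')
cv2.imwrite('pics/sc8.png',cv2.resize(cv2.cvtColor(c['img'],cv2.COLOR_RGB2BGR)[140:240,270:420],None,fx=5,fy=5))
w=robot.camera('wrist')
K=np.array([[w['fx'],0,w['cx']],[0,w['fy'],w['cy']],[0,0,1.]])
obj=np.array([[-16,50,0],[16,50,0],[16,-50,0],[-16,-50,0]],float)
ok,rv,tv=cv2.solvePnP(obj,np.array([[213,89],[300,88],[297,321],[226,321]],float),K,None)
R=cv2.Rodrigues(np.array(w['rvec'],float))[0];Rw=R.T@cv2.Rodrigues(rv)[0];print(Rw.round(3),R.T@(tv.ravel()-np.array(w['tvec']).ravel()))
E
```

```text
[ 437.514872   -123.63776664] [ 625.08657477 -112.69018359] [ 453.69743066 -337.91675045] 187.89090785474164 214.8891763350719 0.058298652956362676
centre [ 531.21898428 -235.85153837] [0.99830111 0.05826563] [-0.07530653  0.99716043]
[[ 0.992 -0.122 -0.025]
 [ 0.123  0.991  0.043]
 [ 0.019 -0.046  0.999]] [526.49531123 173.31284134 133.95433402]
```

View pics/sc8.png

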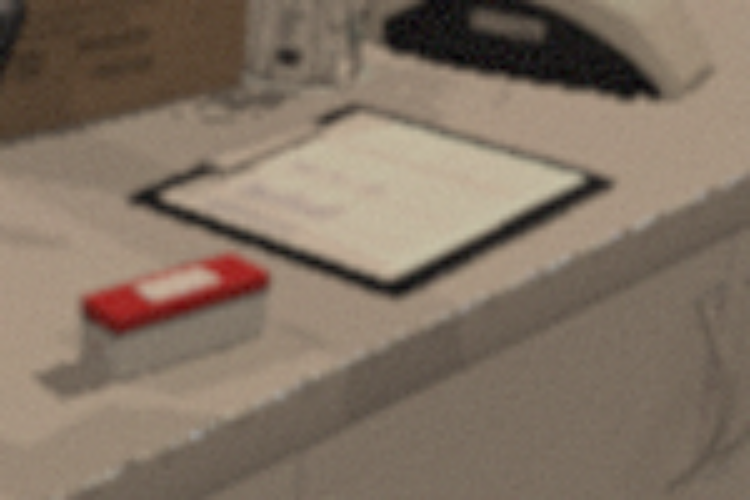

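```bash
python3 - <<'E'
from h import *
import pickle
C=pickle.load(open('c0.pkl','rb'));a=C['scene'];b=C['side']
P=[onz(a,p,3)[:2].round(1) for p in [(349,198.6),(297,179),(340,161),(392,176.4)]];print(P,np.mean(P,0))
for k,p in {'A':(437.5-5,-119),'c':(531,-236)}.items(): print(k,proj(a,[*p,3]),proj(b,[*p,3]))
# label tri: near-left/near-right corners
print(tri([(a,(349,198.6)),(b,(234.3,272.7))]),tri([(a,(297,179)),(b,(295,251.7))]))
im=cv2.cvtColor(b['img'],cv2.COLOR_RGB2BGR)[230:384,215:390]
cv2.imwrite('pics/sd9.png',cv2.resize(im,None,fx=4,fy=4))
E
```

```text
[array([ 428.4, -112.5]), array([ 618.5, -104.6]), array([ 633.8, -325.6]), array([ 440.5, -335. ])] [ 530.3   -219.425]
A [[349.27884716 197.42109636]] [[232.02258958 271.96169416]]
c [[347.53246669 176.21472555]] [[282.6217056  294.78700706]]
(array([ 436.7577958 , -121.28869149,   -1.60321139]), [np.float64(1.915320741732843), np.float64(1.9153207417328546)]) (array([ 6.25616128e+02, -1.10855550e+02, -2.57417403e-01]), [np.float64(0.9748294156272509), np.float64(0.9748294156272858)])
```

View pics/sd9.png

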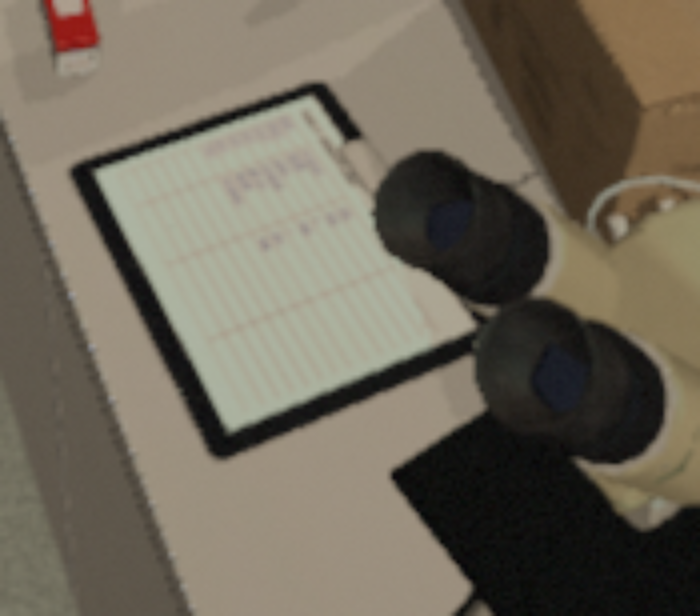

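```bash
python3 - <<'E'
from h import *
import pickle
C=pickle.load(open('c0.pkl','rb'));a=C['scene'];b=C['side']
for p in [(425,44),(440,38)]:
  for q in [(325,285),(347,323)]: print(p,q,tri([(a,p),(b,q)]))
print(tri([(a,(350,148)),(b,(313,350))]))
E
```

```text
(425, 44) (325, 285) (array([ 473.71241972, -479.0934457 ,  369.58936405]), [np.float64(5.30587902059485), np.float64(5.305879020594868)])
(425, 44) (347, 323) (array([ 488.11880349, -528.85872692,  359.83362596]), [np.float64(17.99333115736514), np.float64(17.993331157365223)])
(440, 38) (325, 285) (array([ 452.35320579, -500.6768485 ,  391.46593566]), [np.float64(5.1389371480972175), np.float64(5.1389371480970745)])
(440, 38) (347, 323) (array([ 465.22223108, -547.73921314,  382.80000201]), [np.float64(6.296002487455999), np.float64(6.296002487456195)])
(array([ 576.21336303, -373.42708375,   23.74166775]), [np.float64(51.91536844908028), np.float64(51.915368449080376)])
```

apply_moves:
  steps:
    - [[-30,-3,-10,0,0,0,20],[-75,-8,-20,0,0,0,20],[-125,-14,-20,0,0,0,20],[-175,-20,-20,0,0,0,20],[-225,-26,-20,0,0,0,20],[-275,-31,-20,0,0,0,20],[-325,-37,-20,0,0,0,20],[-365,-42,-10,0,0,0,20]]

```text
t: 10.88
tcp_pos: [524.8, -227.6, 119.6]
ee_rot: [-3.141, 0.0, 1.671]
ft_force: [0.9, -0.3, -0.4]
width: 31.3
```

apply_moves:
  steps:
    - [[-20,-2,0,0,0,0,20],[-28,-3,10,0,0,0,20],[-28,-3,20,0,0,0,20],[-28,-3,20,0,0,0,20]]

```text
t: 11.38
tcp_pos: [524.7, -250.6, 98.9]
ee_rot: [-3.139, -0.002, 1.676]
ft_force: [-0.1, -0.4, -0.6]
width: 31.1
```

```bash
python3 chk.py side10 | head -1; python3 - <<'E'
from h import *
c=shot('wrist','wrist10.png');s=robot.get_state();print(s['t'],s['tcp_pos'],s['ee_rot'],s['width'],s['ft_force'],s['joint_pos'])
b=shot('side','side10b.png');cv2.imwrite('pics/s10z.png',cv2.resize(cv2.cvtColor(b['img'],cv2.COLOR_RGB2BGR)[150:370,180:400],None,fx=2.7,fy=2.7))
E
```

```text
11.425 [ 525.18422522 -250.91402247   99.5270957 ] [-3.14039656e+00 -1.73414667e-03  1.67547656e+00] [-0.44738972 -0.05820133 -0.66554801]
11.475 [ 525.54845723 -251.45693521  100.05477402] [-3.14126041e+00 -9.84164973e-04  1.67516548e+00] 30.99989482842198 [-0.2613048   0.50290958 -1.52614075] [ 0.3937711   0.50761836  0.00876084  1.83794468 -0.00693369  0.79682541
  0.51064669]
```

View pics/wrist10.png

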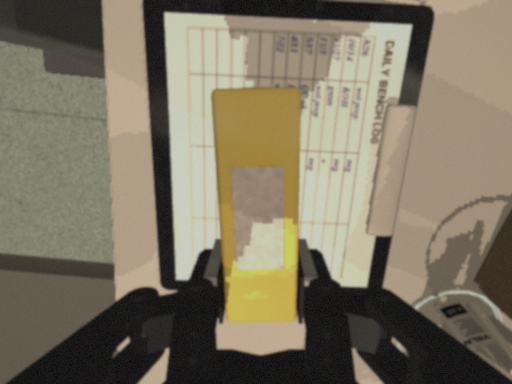

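View pics/s10z.png

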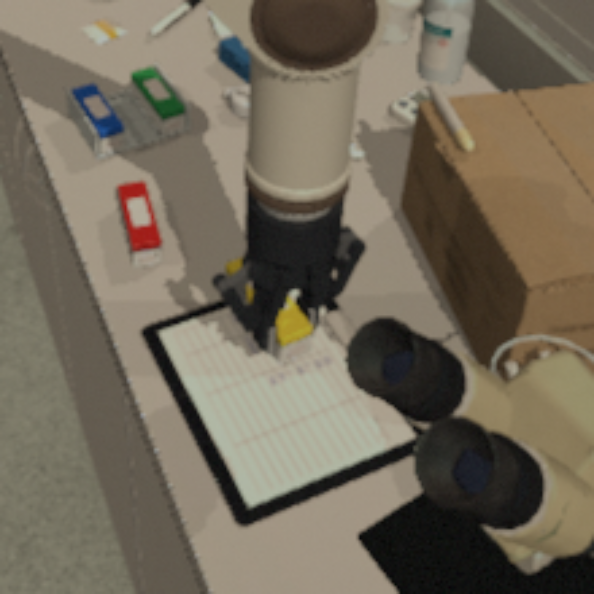

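```bash
python3 - <<'E'
from h import *
c=robot.camera('wrist')
P=np.array([onz(c,p,3)[:2] for p in [(145,1),(433,8),(385,289),(164,285)]]);print(P.round(1),P.mean(0))
for i in range(4): print(np.linalg.norm(P[i]-P[i-1]))
n=(P[0]+P[3])/2; ex=((P[1]+P[2])/2-n); ex/=np.linalg.norm(ex); print('form',n+85*ex, np.arctan2(ex[1],ex[0]))
print(robot.get_state()['tcp_pos'])
E
```

```text
[[ 434.4 -121.9]
 [ 629.3 -105.4]
 [ 648.  -328.1]
 [ 449.5 -345.1]] [ 540.3007558  -225.14249393]
223.62873066900582
195.56127311889546
223.50420919248023
199.22103032662832
form [ 526.65436293 -226.30210024] 0.084771649725945
[ 525.80889636 -252.26057652  100.63752873]
```

apply_moves:
  steps:
    - [[-3,2,30,0,0,0,20],[-6,4,60,0,0,0,20],[-6,4,78,0,0,0,20],[-6,4,84,0,0,0,20],[-6,4,87,0,0,0,20],[-6,4,89,0,0,0,20],[-6,4,91,0,0,0,20],[-6,4,91,0,0,0,20]]
  force: 25

```text
t: 12.58
tcp_pos: [530.4, -259.1, 10.2]
ee_rot: [3.14, 0.001, 1.673]
ft_force: [-0.2, -1.0, 4.6]
width: 31.5
```

apply_moves:
  steps:
    - [[0,0,0,0,0,0,40],[0,0,0,0,0,0,46],[0,0,0,0,0,0,46],[0,0,-20,0,0,0,46],[0,0,-60,0,0,0,50],[0,0,-110,0,0,0,50],[0,0,-110,0,0,0,50]]

```text
t: 13.45
tcp_pos: [533.5, -260.6, 125.3]
ee_rot: [3.133, 0.005, 1.673]
ft_force: [-0.3, -0.1, 0.1]
width: 49.8
```

```bash
python3 - <<'E'
from h import *
c=shot('wrist','wrist11.png');s=robot.get_state();print(s['t'],s['tcp_pos'],s['ee_rot'],s['width'],s['ft_force'])
print(lid(c,'yellow',39,(100,0,420,300)))
b=shot('side','side11b.png');cv2.imwrite('pics/s11z.png',cv2.resize(cv2.cvtColor(b['img'],cv2.COLOR_RGB2BGR)[150:370,180:400],None,fx=2.7,fy=2.7))
for k in ['red']: print(lid(b,k,36,(190,170,330,300)))
E
```

```text
13.5 [ 531.84047765 -259.75631458  122.88911598] [3.13620685e+00 3.01685454e-03 1.67274412e+00] 49.97952536370046 [-0.05098984 -0.1181325   0.70031913]
{'c': array([ 526.8, -226.7]), 'size': array([31.3, 97.9]), 'yaw': 1.707, 'pxc': (253.99246215820312, 151.826416015625)}
{'c': array([471.8,   9.1]), 'size': array([ 30.9, 104. ]), 'yaw': 1.438, 'pxc': (230.90687561035156, 229.66473388671875)}
```

View pics/wrist11.png

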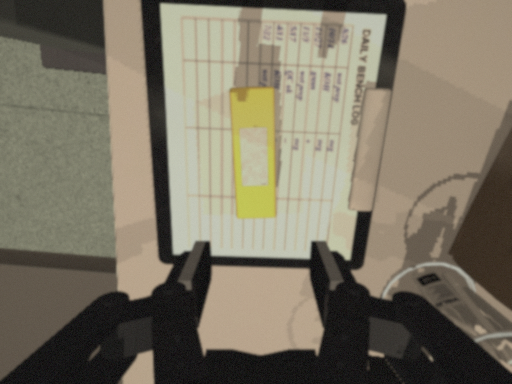

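View pics/s11z.png

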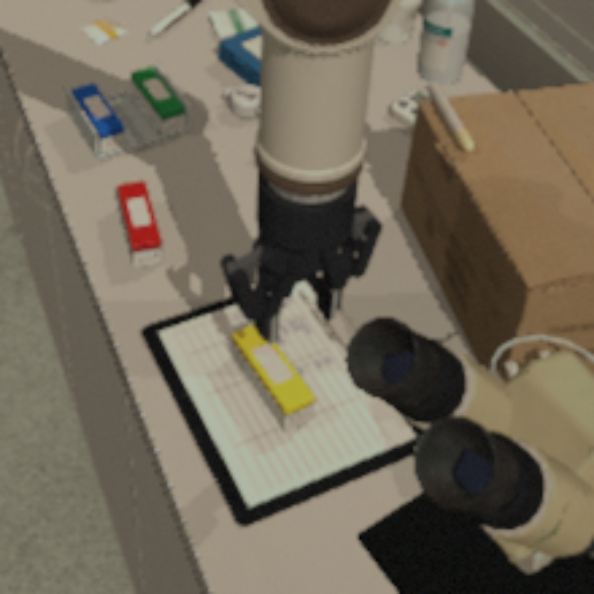

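apply_moves:
  steps:
    - [[30,-4,-20,0,0,0.04,60],[80,-12,-31,0,0,0.1,60],[130,-19,-31,0,0,0.16,60],[180,-26,-31,0,0,0.2,60],[225,-33,-31,0,0,0.234,60],[249,-37,-31,0,0,0.234,60],[249,-37,-31,0,0,0.234,60],[249,-37,-31,0,0,0.234,60]]

```text
t: 14.55
tcp_pos: [467.4, -15.9, 149.8]
ee_rot: [-3.141, 0.001, 1.438]
ft_force: [0.2, 0.5, 0.1]
width: 60.0
```

```bash
python3 - <<'E'
from h import *
c=shot('wrist','wrist12.png');s=robot.get_state();print(s['t'],s['tcp_pos'],s['ee_rot'],s['width'],s['ft_force'])
r=lid(c,'red',36,(100,0,420,300));print(r)
b=robot.camera('side')
print(tri([(c,r['pxc']),(b,lid(b,'red',36,(190,170,330,300))['pxc'])]))
E
```

```text
14.6 [467.58663294 -16.26350062 149.90553338] [-3.14093751e+00  6.45763829e-04  1.43707435e+00] 60.05719510056715 [ 0.47633804  0.52329126 -0.09473659]
{'c': array([473.9,  15.2]), 'size': array([30. , 97.4]), 'yaw': 1.435, 'pxc': (262.5, 150.0)}
(array([473.8577121 ,  16.46310109,  26.53352978]), [np.float64(0.29059354437069473), np.float64(0.29059354437069734)])
```

View pics/wrist12.png

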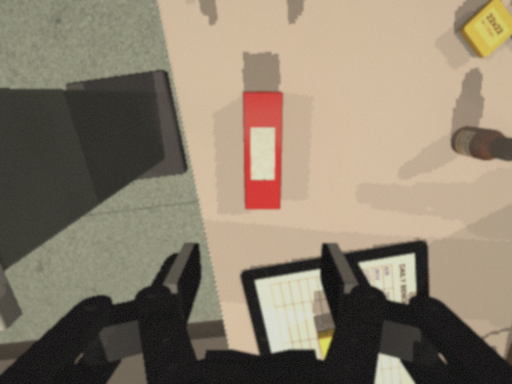

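apply_moves:
  steps:
    - [[0,2,40,0,0,0,54],[0,2,80,0,0,0,54],[0,2,115,0,0,0,54],[0,2,137,0,0,0,54],[0,2,143,0,0,0,54],[0,2,143,0,0,0,20],[0,2,143,0,0,0,20],[0,2,143,0,0,0,20]]
  force: 80

```text
t: 15.65
tcp_pos: [470.4, -15.2, 8.1]
ee_rot: [3.14, -0.0, 1.439]
ft_force: [-0.1, 0.7, -0.7]
width: 31.0
```

apply_moves:
  steps:
    - [[0,0,0,0,0,0,20],[0,0,0,0,0,0,20],[0,0,-10,0,0,0,20],[0,0,-30,0,0,0,20],[0,0,-60,0,0,0,20],[0,0,-85,0,0,0,20],[0,0,-85,0,0,0,20]]

```text
t: 16.52
tcp_pos: [471.3, -15.1, 94.3]
ee_rot: [3.137, -0.001, 1.439]
ft_force: [0.3, 0.5, -1.7]
width: 30.8
```

```bash
python3 - <<'E'
from h import *
c=shot('wrist','wrist13.png');s=robot.get_state();print(s['t'],s['tcp_pos'],s['ee_rot'],s['width'],s['ft_force'])
E
```

```text
16.575 [470.24471255 -15.08850762  93.12187253] [ 3.13948742e+00 -3.23000109e-04  1.43892712e+00] 30.628116725254444 [ 0.55545475  1.17239429 -2.2545967 ]
```

View pics/wrist13.png

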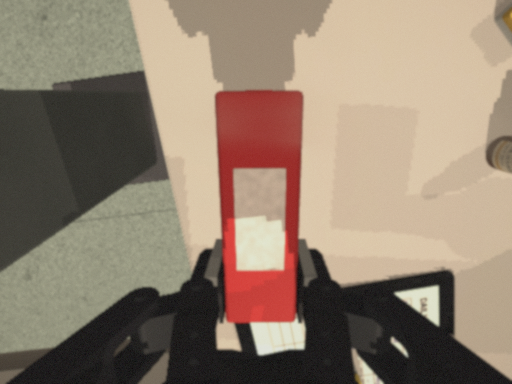

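apply_moves:
  steps:
    - [[30,8,0,0,0,-0.05,20],[70,18,0,0,0,-0.11,20],[110,28,0,0,0,-0.17,20],[145,35,0,0,0,-0.236,20],[166,38,10,0,0,-0.236,20],[166,38,20,0,0,-0.236,20],[166,38,20,0,0,-0.236,20],[166,38,20,0,0,-0.236,20]]

```text
t: 17.58
tcp_pos: [528.7, 142.4, 71.9]
ee_rot: [-3.14, 0.001, 1.672]
ft_force: [0.5, 0.6, -1.0]
width: 30.7
```

```bash
python3 - <<'E'
from h import *
for i in range(2):
    c=shot('wrist','wrist14.png');s=robot.get_state();print(s['t'],s['tcp_pos'],s['ee_rot'],s['width'],s['ft_force'])
cv2.imwrite('pics/w14z.png',cv2.resize(cv2.cvtColor(c['img'],cv2.COLOR_RGB2BGR)[0:300,110:420],None,fx=2,fy=2))
d=np.array(s['tcp_pos'])[:2]-[522.3,214.5];Y=.103;print('rack',d@[np.cos(Y),np.sin(Y)],d@[-np.sin(Y),np.cos(Y)])
E
```

```text
17.625 [529.04331647 142.78877392  72.24478881] [-3.14120526e+00  7.41300915e-04  1.67253842e+00] 30.56817952823612 [-0.66431679  0.76051594  0.06312984]
17.675 [529.30130388 143.12200636  72.50706416] [3.14136798e+00 4.53263979e-04 1.67279468e+00] 30.947921906858994 [-0.29925286  0.67083242 -1.46511672]
rack -0.374742507911937 -71.71956358466075
```

View pics/w14z.png

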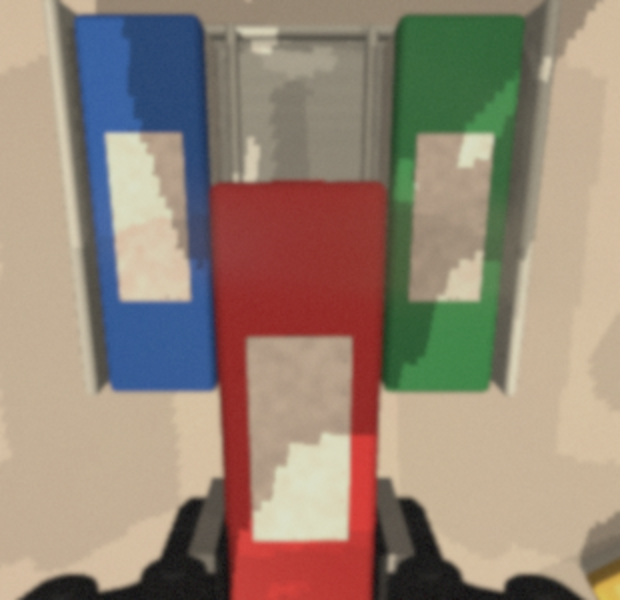

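```bash
python3 - <<'E'
from h import *
c=shot('wrist','wrist15.png');s=robot.get_state();print(s['tcp_pos'],s['ee_rot'][2])
im=cv2.cvtColor(c['img'],cv2.COLOR_RGB2BGR)
cv2.imwrite('pics/w15z.png',cv2.resize(im[0:110,190:330],None,fx=5.5,fy=5.5,interpolation=cv2.INTER_CUBIC))
Y=.103
def rk(p): d=np.array(p)[:2]-[522.3,214.5]; return np.array([d@[np.cos(Y),np.sin(Y)],d@[-np.sin(Y),np.cos(Y)]]).round(1)
print(c['cx'],rk(ray(c,[0,0])[0]))
for z,x,y in [(14,-20.5,30),(14,20.5,30)]:
  pass
for u in [(225,60),(296,60),(227,30),(297,30)]: print('div',u,rk(onz(c,u,14)))
h=s['tcp_pos'][2]-6.5+36-3
for u in [(216,95),(303,95),(221,190),(299,190)]: print('red',u,rk(onz(c,u,h+(0 if u[1]<150 else 2))))
print('blue/green', [ (k,rk(lid(c,k,40,(100,0,420,260))['c'])) for k in ['blue','green']])
E
```

```text
[529.3789734  143.43091703  72.6295326 ] 1.6732330599099754
260.229064454327 [0.5 8.3]
div (225, 60) [-20.6  26.6]
div (296, 60) [21.8 26.7]
div (227, 30) [-18.9  42.7]
div (297, 30) [21.7 42.8]
red (216, 95) [-15.3   7.4]
red (303, 95) [15.6  7.4]
red (221, 190) [-14.6 -27.3]
red (299, 190) [ 15.3 -27.3]
blue/green [('blue', array([-40.4,  -0.9])), ('green', array([39.9, -0.7]))]
```

View pics/w15z.png

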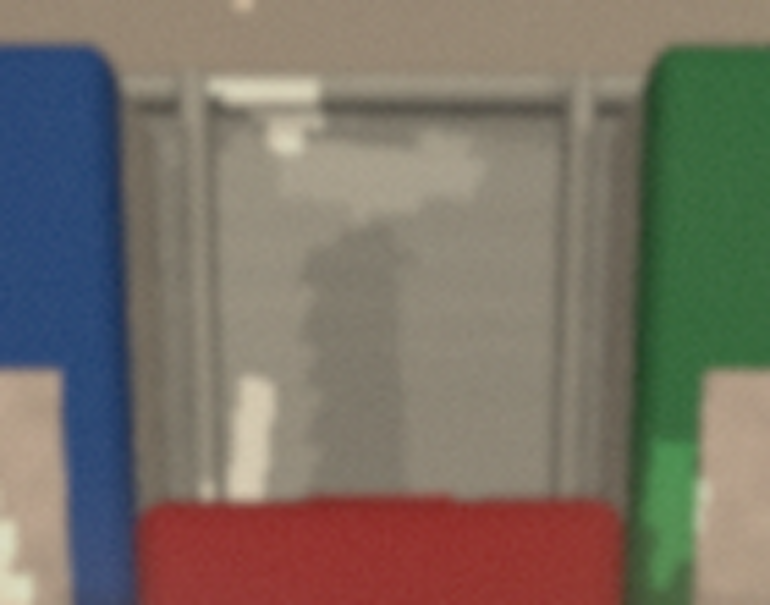

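apply_moves:
  steps:
    - [[0,0,20,0,0,0,20],[0,0,36,0,0,0,20],[0,0,46,0,0,0,20],[0,0,52,0,0,0,20],[0,0,56,0,0,0,20],[0,0,59,0,0,0,20],[0,0,61,0,0,0,20],[0,0,61,0,0,0,20]]
  force: 25

```text
t: 18.73
tcp_pos: [529.3, 144.4, 11.9]
ee_rot: [3.141, 0.0, 1.675]
ft_force: [-1.9, -1.0, 3.7]
width: 30.9
```

```bash
python3 - <<'E'
from h import *
c=shot('wrist','wrist16.png');s=robot.get_state();print(s['t'],s['tcp_pos'],s['ee_rot'],s['width'],s['ft_force'])
b=shot('side','side16b.png');cv2.imwrite('pics/s16z.png',cv2.resize(cv2.cvtColor(b['img'],cv2.COLOR_RGB2BGR)[120:260,150:330],None,fx=4,fy=4))
E
```

```text
18.775 [529.36662997 144.4709233   11.91867567] [ 3.14110868e+00 -3.73072521e-05  1.67481152e+00] 30.542623664734272 [-1.72182299 -1.37806154  4.51053237]
```

View pics/wrist16.png

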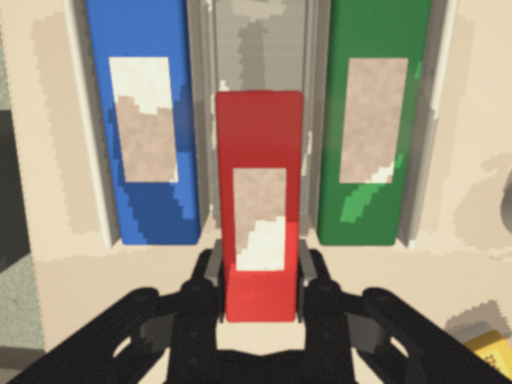

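View pics/s16z.png

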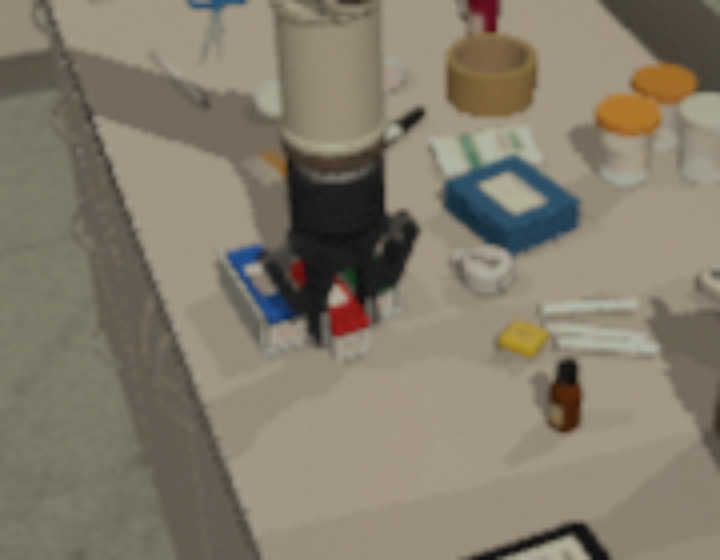

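apply_moves:
  steps:
    - [[0,0,0,0,0,0,40],[0,0,0,0,0,0,46],[0,0,0,0,0,0,46],[0,0,0,0,0,0,46],[0,0,-20,0,0,0,46],[0,0,-60,0,0,0,50],[0,0,-120,0,0,0,50],[0,0,-120,0,0,0,50]]

```text
t: 19.82
tcp_pos: [533.1, 145.6, 136.3]
ee_rot: [3.132, -0.002, 1.675]
ft_force: [0.1, 0.3, -0.0]
width: 49.8
```

```bash
python3 - <<'E'
from h import *
c=shot('wrist','wrist17.png');s=robot.get_state();print(s['t'],s['tcp_pos'],s['ee_rot'],s['width'],s['ft_force'])
Y=.103
def rk(p): d=np.array(p)[:2]-[522.3,214.5]; return np.array([d@[np.cos(Y),np.sin(Y)],d@[-np.sin(Y),np.cos(Y)]]).round(1)
for k in ['red','blue','green']:
    r=lid(c,k,40,(100,0,420,260)); print(k,r,rk(r['c']))
b=shot('side','side17b.png');cv2.imwrite('pics/s17z.png',cv2.resize(cv2.cvtColor(b['img'],cv2.COLOR_RGB2BGR)[120:260,150:330],None,fx=4,fy=4))
E
```

```text
19.875 [531.14644782 144.98442637 133.81712788] [ 3.13607786e+00 -9.85473115e-04  1.67466945e+00] 49.771956840366244 [ 0.27198491 -0.73961543 -0.39479769]
red {'c': array([526.4, 175.6]), 'size': array([30.4, 97.4]), 'yaw': 1.689, 'pxc': (252.89361572265625, 155.5099334716797)} [  0.1 -39.1]
blue {'c': array([481.6, 209.5]), 'size': array([32.1, 97.1]), 'yaw': 1.673, 'pxc': (197.13400268554688, 103.94845581054688)} [-41.   -0.8]
green {'c': array([562. , 217.5]), 'size': array([32.5, 98.2]), 'yaw': 1.68, 'pxc': (307.44525146484375, 104.53375244140625)} [39.8 -1.1]
```

View pics/wrist17.png

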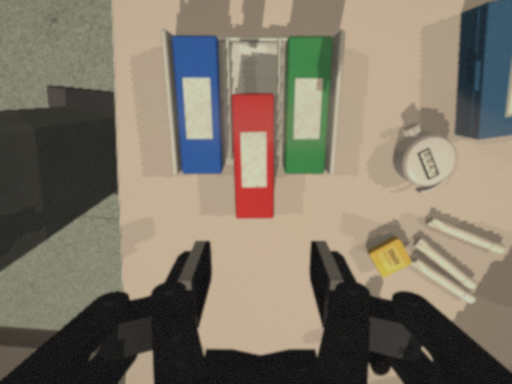

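View pics/s17z.png

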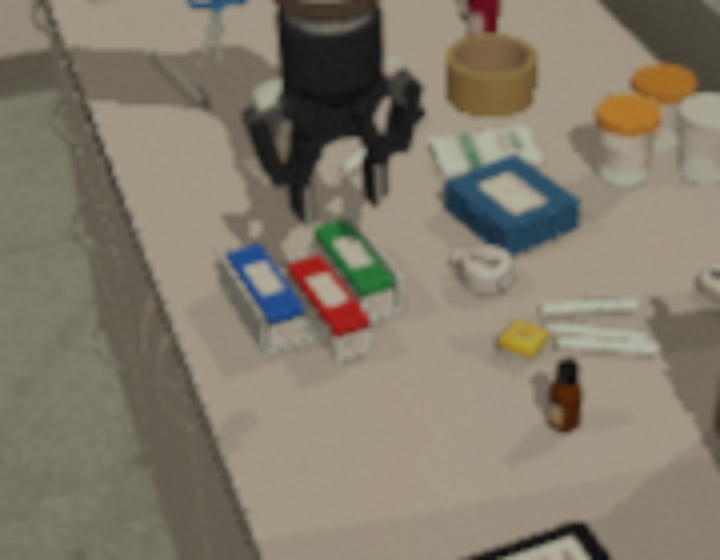

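apply_moves:
  steps:
    - [[-25,0,0,0,0,0,0],[-50,0,20,0,0,0,0],[-50,0,60,0,0,0,0],[-50,0,95,0,0,0,0],[-50,0,111,0,0,0,0],[-50,0,111,0,0,0,0],[-40,0,111,0,0,0,0],[-32,0,111,0,0,0,0]]

```text
t: 20.92
tcp_pos: [533.5, 114.1, 21.6]
ee_rot: [3.139, -0.001, 1.675]
ft_force: [0.9, -2.6, 0.8]
width: 0.2
```

apply_moves:
  steps:
    - [[6,0,0,0,0,0,0],[12,0,0,0,0,0,0],[18,0,0,0,0,0,0],[24,0,0,0,0,0,0],[30,0,0,0,0,0,0],[35,0,0,0,0,0,0],[38,0,0,0,0,0,0],[38,0,0,0,0,0,0]]

```text
t: 21.92
tcp_pos: [528.3, 150.9, 20.2]
ee_rot: [-3.141, -0.0, 1.675]
ft_force: [0.8, -0.6, 0.3]
width: 0.1
```

```bash
python3 chk.py side18
```

```text
21.975 [528.36745423 150.68401605  20.19090608] [-3.14140642e+00 -2.90258261e-04  1.67511190e+00] [0.43888634 0.12887723 0.32628047]
rack -0.5261324037380691 -64.10161459264542
yellow [ 524.5 -231.6] [ 34.  102.1] 1.698 rack -43.7 -444.0
blue [709.2 202.7] [ 72.7 115. ] 2.773 rack 184.7 -31.0
green [565.4 169.7] [24.5 36.2] 0.136 rack 38.3 -49.0
red [513.3 164.6] [ 3.3 16.2] 1.265 rack -14.1 -48.7
```

View pics/side18z.png

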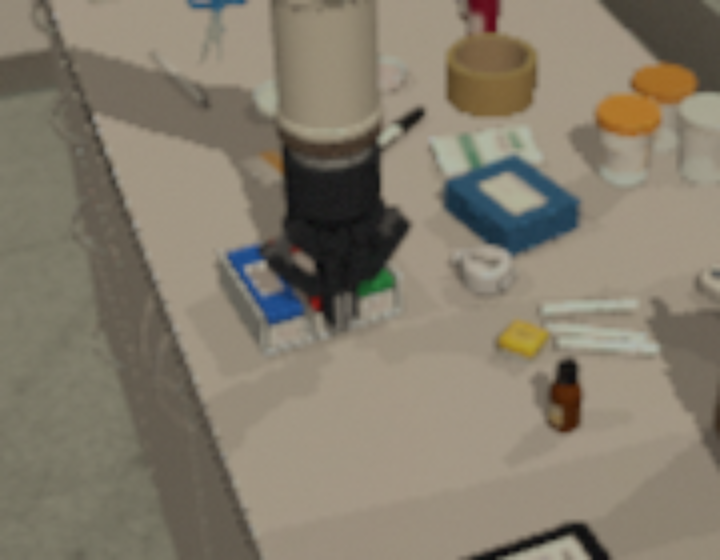

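Red should be at y ≈ −3.7; push gently 4 mm more until the sill pushes back.

apply_moves:
  steps:
    - [[1.5,0,0,0,0,0,0],[3,0,0,0,0,0,0],[4,0,0,0,0,0,0],[4,0,0,0,0,0,0]]

```text
t: 22.48
tcp_pos: [528.1, 152.5, 20.2]
ee_rot: [-3.141, 0.002, 1.673]
ft_force: [-0.1, -5.3, 1.4]
width: -0.3
```

apply_moves:
  steps:
    - [[-10,0,0,0,0,0,0],[-30,0,0,0,0,0,0],[-40,0,-30,0,0,0,0],[-30,0,-80,0,0,0,30],[-10,0,-130,0,0,0,60],[-10,0,-160,0,0,0,60],[-10,0,-160,0,0,0,60],[-10,0,-160,0,0,0,60]]

```text
t: 23.48
tcp_pos: [528.7, 143.2, 179.6]
ee_rot: [-3.141, 0.0, 1.674]
ft_force: [0.1, -0.8, 0.6]
width: 60.1
```

```bash
python3 - <<'E'
from h import *
c=shot('wrist','wrist19.png');s=robot.get_state();print(s['t'],s['tcp_pos'],s['ee_rot'],s['width'],s['ft_force'])
Y=.103
def rk(p): d=np.array(p)[:2]-[522.3,214.5]; return np.array([d@[np.cos(Y),np.sin(Y)],d@[-np.sin(Y),np.cos(Y)]]).round(1)
for k in ['red','blue','green']:
    r=lid(c,k,40,(100,0,420,240)); print(k,r,rk(r['c']))
b=shot('side','side19.png');print(lid(b,'yellow',39,(190,240,330,340)))
cv2.imwrite('pics/s19z.png',cv2.resize(cv2.cvtColor(b['img'],cv2.COLOR_RGB2BGR)[130:350,170:390],None,fx=2.7,fy=2.7))
E
```

```text
23.525 [528.33919793 143.21908345 179.07553427] [-3.13944629e+00  4.91864454e-04  1.67372866e+00] 59.92640662296986 [-0.47236453 -0.26826115 -0.08635905]
red {'c': array([521.5, 213.8]), 'size': array([30.7, 97.2]), 'yaw': 1.668, 'pxc': (260.0, 100.0)} [-0.9 -0.6]
blue {'c': array([481.8, 209.6]), 'size': array([32.2, 97.1]), 'yaw': 1.675, 'pxc': (212.93551635742188, 100.00138854980469)} [-40.8  -0.7]
green {'c': array([562.5, 217.6]), 'size': array([32.8, 98.1]), 'yaw': 1.68, 'pxc': (307.5901184082031, 100.49079895019531)} [40.3 -1. ]
{'c': array([ 524.9, -231.3]), 'size': array([ 34. , 104.6]), 'yaw': 1.698, 'pxc': (280.6040344238281, 285.57720947265625)}
```

View pics/wrist19.png

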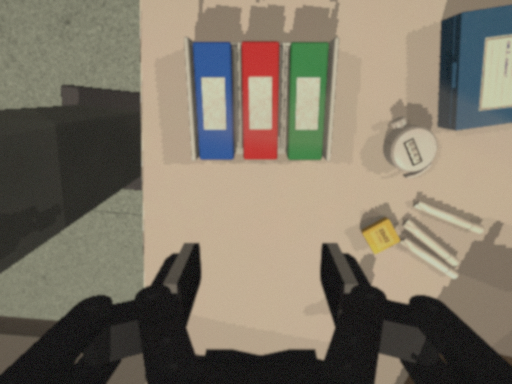

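View pics/s19z.png

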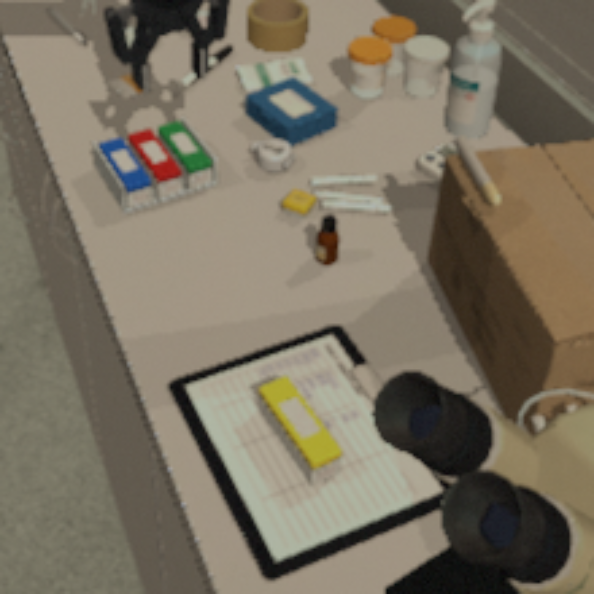

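The pictures show red home between blue and green (wrist image, 260,100), yellow upright in the middle of the form, and the other objects where they were. I'm handing in.

```bash
python3 -c "
from bench import robot
print(robot.sign_off())"
```

```text
the job is handed in; nothing more can be done
None
```

The job is done and handed in at about 23.5 s of the 69 s allowed. `sign_off()` gave no verdict, so the results below are my own last measurements.

- **Yellow case:** I pushed it out to rack y = -39 mm, then gripped its end, lifted it and set it down on the form. It stands upright about 3 mm from the form centre I measured, at (527, -227) mm from the wrist camera and (525, -231) mm from the side camera.
- **Red case:** I gripped it near one end, lowered its other end into the emptied middle lane and let go at rack y = -39 mm. I then pushed it home until the sill pushed back with about 5 N. It now lies at rack y = -0.6 mm, x = -0.9 mm.
- **Blue and green cases:** They are still home, at rack y = -0.7 mm and -1.0 mm. The cover slip box, oil bottle and prep pad look undisturbed in the pictures, but I did not measure them.
- **Arm:** It is clear of everything, with the wrist force near zero.

Some checks disagreed:
- **Side camera:** It read the cases in the rack about 4 to 8 mm nearer the open end than the wrist camera did. For positions in the rack I relied on the wrist camera.
- **Lid heights:** The heights measured from two views came out 8 to 10 mm low, probably because the side view took in part of the lids' flanks. I used the heights in the text, which the lid sizes seen by the wrist camera bear out.

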